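Clear the battery bay and clip its cover in

TASK

A small part has been left in the open bay of the blue instrument housing: take it out and lay it in the black parts tray with the other two. Then set the white cover on the bay and press it fully home, until both orange tabs have snapped under the ledges. Do not push the other things about or knock the bottles over; leave the parts lying in the tray.

Things in the scene. Friction and masses are not known exactly. Their poses are not given: they have to be found in the camera images.
- housing: Instrument housing, blue with grey ledges, fixed, 124 (x) x 90 (y) x 26 mm high; origin at the centre of its underside. Bay opening 94 (x) x 66 (y) mm at its centre, rim at z 26, bay floor at z 6. The two x ends of the opening are grey ledges 4 mm thick (edges at x +-47); under them (z below 22) the bay is undercut to x +-53. A small black gland sticks out at +x.
- bay_rim (a point): Centre of the bay's mouth, level with the rim, 26 mm above the housing's origin. The cover fits either way round, its x along the housing's x, with 1.5 mm play each way. Home and snapped, its plate lies on the rim and the cover's origin is 8 mm above the housing's. Pressing it in takes about 5 to 12 N; the tabs catch only within the last 1 mm.
- cover: White clip-in cover, loose, upright on its two ribs; origin at the centre of its underside (rib bottoms). Plate 108 (x) x 76 (y) mm, z 18 to 22. Below it: ribs along x, outer faces y +-31.5, tapering in to y +-27.5 at z 0; a middle block 56 x 30 mm down to z 5 (a part left in the bay stops it seating); an orange sprung tab at each x end. 0.11 kg, varies a little.
- grip (a point): Point 42 mm above the cover's origin: a good TCP place for the grasp. Grey grip bar on the cover's plate, 56 (x) x 14 (y) mm, from z 22 to 41 above the cover's origin; grasp it across the cover's y. The bar can be held while pressing down.
- tab_a (a joint): Orange tab at the cover's +x end, 18 mm wide: how far it is pushed inward, m; 0 = sprung right out (free or caught), about 0.003 while passing the ledge, 0.006 at most. Spring 450 N/m, 0.9 N preload. Hook out to x 50, flat catch at z 13 of the cover, ramp below it back to x 43.5 at z 1; leg face at x 45.5.
- tab_b (a joint): The same for the tab at the cover's -x end.
- tray: Black parts tray, fixed, 158 (x) x 104 (y) mm, rim 14 mm high, walls 4 mm, floor at z = 6 mm; origin at the centre of its underside. Two of the three small parts lie in it at the start, about 50 mm either side of its centre along x; the middle is free.
- bush: Turned brass flanged bushing, 24 mm across, 16 mm high, may be gripped across any diameter; origin at the centre of its underside. Any one of bush, standoff and ring is the part left in the bay; the other two lie in the tray.
- standoff: Bright steel hexagonal standoff lying down, 12 (x) x 30 (y) x 10 mm, grip across its x; origin at the centre of its underside.
- ring: White ring lying flat, 34 mm across outside, 8 mm high, firm; grip across the outside; origin at the centre of its underside.
- bottle: White squeeze bottle with blue spout, 48 mm across, 134 mm high, origin under its centre; bystander, stands behind the housing.
- dropper: Amber dropper bottle, 34 mm across, 102 mm high, origin under its centre; bystander, near the front right.
- clip_large: White moulded clip block, 50 (x) x 30 (y) x 24 mm, origin under its centre; bystander, lies beyond the +x end of the cover.
- clip_small: White moulded clip block, 44 (x) x 30 (y) x 24 mm, origin under its centre; bystander, lies in front of the -x end of the housing.
Things that resemble listed ones, but are neither listed nor needed, are in the scene too. What is meant by the ring is not green or pink, and is the smaller of those in its own colour.

How it is judged:
By the outcome, as a careful person would: the job done as asked, in the order asked, and still so for the second after the job is handed in, with the robot touching nothing.
It also fails if it takes over 61 s, if anything falls off the work surface, if the arm or the gripper's body presses on something with over 40 N, if the wrist force passes 120 N, or if a joint passes its speed limit or range.

ROBOT

A 6-joint arm with a two-finger parallel gripper is mounted at the origin on a cart in front of the work surface, level with it; the furniture and walls round the work are solid. World frame = base frame: x ahead of the robot, y to its left, z up, the work surface at z = 0. Lengths are in m, angles in rad, forces in N, time in s.
With the tool pointing down it reaches from about 0.275 to 0.975 m from the base axis. Payload 8.4 kg.
Tool frame: the origin (TCP) lies between the finger pads, 19 mm behind the fingertips; this is the grasp point; z points along the fingers, y is the line along which they close (so a half turn about z gives the same grasp; the last joint's range is limited). The gripper opens to 92 mm and grips with 3 to 60 N. Pads are 20 mm wide; open, the fingers measure 128 mm over their backs; the gripper's body (75 mm by 189 mm) begins 69 mm behind the grasp point.
Start: joints at [-0.002, 0.353, 1.633, -0, 1.155, -0.002], TCP at [0.625, -0, 0.233] pointing down, gripper open.
Joint ranges: [-2.63, 2.63], [-0.92, 2.1], [0.06, 2.66], [-1.3, 4.44], [0, 2.69], [-3.02, 3.02]. Speed limits (rad/s): [2.22, 2.22, 2.79, 3.14, 3.14, 3.14].

INTERFACE

Orientations are given as a rotation vector (axis times angle).
In Python, from workcell import ctrl gives the robot as it stands.
- The arm moves only by the tool jog_arm, called after ">>>" by a JSON object that holds its "method" and its "body". Schema: {"type":"object","properties":{"plan":{"type":"string"},"jaw":{"type":"number"},"only":{"type":"string"},"quiet":{"type":"boolean"},"lines":{"type":"string"}},"required":["plan"],"additionalProperties":false}. plan is a string of 1 to 10 rows, parted by semicolons, with the numbers parted by commas; each row has 6 numbers: dx, dy, dz in units of 50 mm, then a rotation vector rx, ry, rz in units of 0.25 rad; each row is the pose to reach, as a shift and turn from the pose commanded when the call began, along the tool's axes at that moment; what a row does not reach only later rows make up. A row lasts 1/12 s, in which the tool goes at most 0.0417 m and 0.125 rad, less where a joint would pass 70% of its speed; a pose out of reach is approached as far as the arm can. jaw is the finger opening in m, set as the call begins (left out keeps the last). The fingers move at their own pace and stop on an object; the grip force is fixed at half the most. Time passes only in rows, so rows that do not move let the fingers close. The tool returns the time, the measured TCP pose, the force, the opening and the grip force at its end. only (a regular expression) keeps the lines of the reply that match it, lines (a string "A,B") keeps lines A to B, and quiet returns only ok. Input that does not fit is refused with a message, and nothing moves.
- ctrl.observe(): the state, without advancing time (a new reading comes with each control period).
- ctrl.snapshot(name): name is "scene" or "side" or "wrist"; returns a dict with "img" (400x640x3 uint8, blue, green, red), "K" (3x3 intrinsics, pixels), "pose" (4x4, takes a point from camera to world coordinates). Camera axes: x right, y up, looking along -z (the intrinsics and any distortion apply to the point x, -y, -z); pixel columns grow to the right and rows downward; lengths in m; the calibration is good to about 2 mm. A picture is of the moment at which its call begins. There is no depth.
- ctrl.hand_in(): hands the job in; it is judged then, once.
The state is a dict: "time": time; "joint_positions": joint angles; "dq": joint speeds; "tau": joint torques, N m; "ee_pos": TCP position; "ee_rot": TCP orientation; "wrist_force": force on the tool from outside, world axes, zero at the start; "ft_torque": the same for the moment, N m; "gripper_width": finger opening in m; "grasp_force": force on a finger pad.
Only numpy, scipy, OpenCV 4.12 (cv2) and the standard library are available. Lean on these libraries where they do the work, as an engineer would, in place of code of your own. Each camera call takes 0.05 s, during which the arm holds its last target. There are 200 camera calls.

## Working session

There is one attempt and no reset: what is moved stays moved. The work goes in short steps, Python scripts to look and compute and a tool call to move; the robot and the scene stay as the last step left them, time stands still between calls to the robot, and variables do not carry over. Pictures are saved under pics/ and viewed, at most 10 in all, crops included, and the job is handed in when it is done.

```bash
mkdir -p pics; ls; cat > h.py <<'E'
import numpy as np, cv2
from workcell import ctrl
def snap(n,f=None):
    s=ctrl.snapshot(n)
    if f: cv2.imwrite('pics/'+f,s['img'])
    np.savez('pics/'+(f or n)+'.npz',**{k:np.array(s[k]) for k in('img','K','pose')},D=np.array(s.get('D',s.get('dist',[]))))
    return s
def ray(s,uv):
    K,P=np.array(s['K']),np.array(s['pose'])
    p=cv2.undistortPoints(np.array([[uv]],float),K,None)[0,0]
    d=P[:3,:3]@np.array([p[0],-p[1],-1]); return P[:3,3],d/np.linalg.norm(d)
def atz(s,uv,z):
    o,d=ray(s,uv); return o+d*(z-o[2])/d[2]
def tri(obs):
    A=np.zeros((3,3));b=np.zeros(3);R=[ray(s,u) for s,u in obs]
    for o,d in R:
        M=np.eye(3)-np.outer(d,d);A+=M;b+=M@o
    p=np.linalg.solve(A,b)
    return p,[round(float(np.linalg.norm(np.cross(d,p-o)))*1000,1) for o,d in R]
def load(f): return np.load('pics/'+f+'.npz')
E
python3 - <<'E'
from h import *
for n in('scene','side','wrist'):
    s=snap(n,n+'0.png'); print(n,s.keys(),np.round(s['K'],1).tolist(),np.round(s['pose'],3).tolist())
o=ctrl.observe();print(o['time'],o['ee_pos'],o['ee_rot'],o['gripper_width'])
E
```

```text
pics
scene dict_keys(['img', 'K', 'pose']) [[361.8, 0.0, 319.7], [0.0, 361.8, 206.0], [0.0, 0.0, 1.0]] [[-0.87, 0.286, -0.401, 0.182], [-0.493, -0.533, 0.688, 0.617], [-0.017, 0.796, 0.605, 0.558], [0.0, 0.0, 0.0, 1.0]]
side dict_keys(['img', 'K', 'pose']) [[373.3, 0.0, 313.1], [0.0, 373.3, 201.6], [0.0, 0.0, 1.0]] [[0.844, 0.213, -0.493, -0.044], [-0.537, 0.366, -0.76, -0.862], [0.018, 0.906, 0.423, 0.544], [0.0, 0.0, 0.0, 1.0]]
wrist dict_keys(['img', 'K', 'pose']) [[295.1, 0.0, 322.5], [0.0, 295.1, 201.7], [0.0, 0.0, 1.0]] [[1.0, 0.0, 0.001, 0.624], [-0.001, 0.97, 0.242, 0.069], [-0.001, -0.242, 0.97, 0.385], [0.0, 0.0, 0.0, 1.0]]
0.15 [ 6.24666667e-01 -5.27628638e-07  2.32756157e-01] [-2.22094175e+00 -2.22089988e+00  1.14638931e-03] 0.09227283050156103
```

View pics/scene0.png

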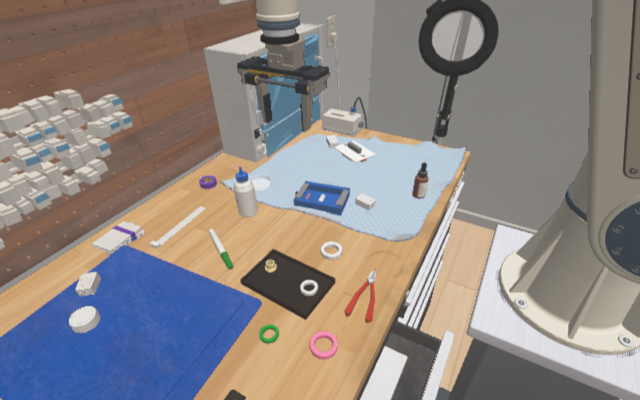

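View pics/side0.png

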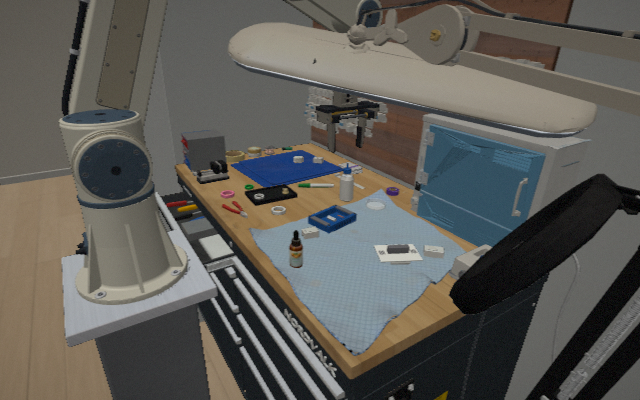

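View pics/wrist0.png

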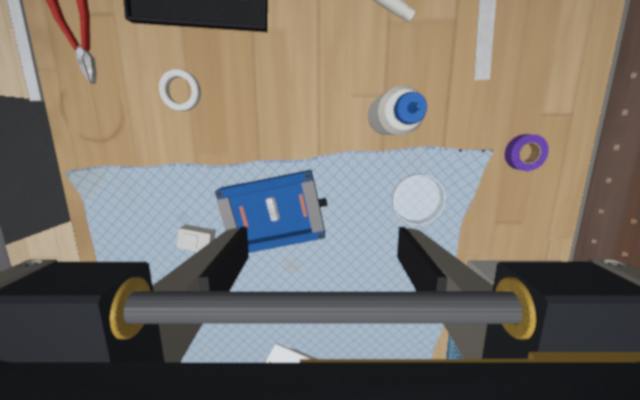

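```bash
python3 - <<'E'
from h import *
s=load('scene0.png');w=load('wrist0.png');d=load('side0.png')
np.set_printoptions(precision=3,suppress=True)
print('cover',atz(s,(352,150),.03),atz(d,(398,250),.03),'clipL',atz(s,(333,141),.02),atz(d,(433,250),.02))
print('standoff w',atz(w,(272,209),.016),'s',atz(s,(321,198),.016))
for c in [(216,190),(310,172),(325,237),(230,252)]: print('hous',atz(w,c,.026))
print('bottle',atz(w,(395,112),.0),'tray s',atz(s,(288,283),.014),'bush',atz(s,(270,266),.014),'ring',atz(s,(309,288),.014),'ring tray side',atz(d,(260,197),.014),atz(d,(285,190),.014))
print('dropper',atz(s,(420,196),0))
E
```

```text
cover [ 0.584 -0.273  0.03 ] [ 0.586 -0.296  0.03 ] clipL [ 0.671 -0.316  0.02 ] [ 0.678 -0.332  0.02 ]
standoff w [ 0.559 -0.033  0.016] s [ 0.555 -0.03   0.016]
hous [ 0.492 -0.006  0.026]
hous [0.609 0.017 0.026]
hous [ 0.627 -0.068  0.026]
hous [ 0.503 -0.089  0.026]
bottle [0.715 0.088 0.   ] tray s [0.475 0.243 0.014] bush [0.532 0.223 0.014] ring [0.433 0.234 0.014] ring tray side [0.436 0.213 0.014] [0.539 0.224 0.014]
dropper [ 0.342 -0.18   0.   ]
```

Careful with the scale: shifts go in units of 50 mm and turns go in units of 0.25 rad. That gives: -0.18 m is -3.6, -0.067 m is -1.34.

>>> {"method": "jog_arm", "body": {"plan": "-3.6,-1.1,-1.34,0,0,0;-3.6,-1.1,-1.34,0,0,0;-3.6,-1.1,-1.34,0,0,0;-3.6,-1.1,-1.34,0,0,0;-3.6,-1.1,-1.34,0,0,0;-3.6,-1.1,-1.34,0,0,0;-3.6,-1.1,-1.34,0,0,0;-3.6,-1.1,-1.34,0,0,0", "jaw": 0.05}}

```text
time: 0.82
ee_pos: [0.5698, -0.1796, 0.2998]
ee_rot: [-2.222, -2.22, -0.0]
wrist_force: [0.4, -0.1, 0.7]
gripper_width: 0.0501
grasp_force: 0.0
```

```bash
python3 - <<'E'
from h import *
s=snap('wrist','wrist1.png')
cv2.imwrite('pics/w1c.png',cv2.resize(s['img'][20:320,140:540],None,fx=2,fy=2,interpolation=cv2.INTER_CUBIC))
E
```

```text
(no output)
```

View pics/w1c.png

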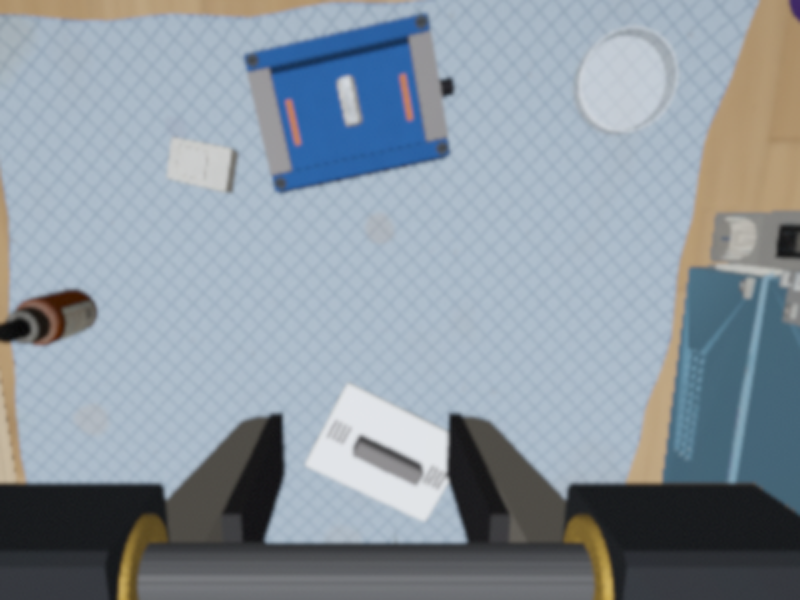

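```bash
python3 - <<'E'
from h import *
np.set_printoptions(precision=4,suppress=True)
w0=load('wrist0.png');w1=load('wrist1.png');s=load('scene0.png');d=load('side0.png')
f=lambda u,v:(139.75+u/2,19.75+v/2)
print('standoff',tri([(w0,(272,209)),(w1,f(349,100))]),tri([(w0,(272,209)),(w1,f(349,100)),(s,(321,198))]))
a=atz(w1,f(343,77),.016);b=atz(w1,f(356,124),.016);print('axis',a,b,(a+b)/2,np.degrees(np.arctan2(*(a-b)[1::-1])))
c0=[(216,190),(310,172),(325,237),(230,252)];c1=[(247,55),(427,14),(448,154),(281,191)]
H=[]
for p,q in zip(c0,c1):
    t=tri([(w0,p),(w1,f(*q))]);z=atz(w1,f(*q),.026);print(t,z);H.append(z)
H=np.array(H);print('c',H.mean(0),[np.degrees(np.arctan2(*(v)[1::-1])) for v in (H[1]-H[0],H[2]-H[3])],[np.linalg.norm(H[i]-H[(i+1)%4]) for i in range(4)])
C=[atz(w1,f(*q),.022) for q in [(348,384),(305,463),(425,521)]];C=np.array(C);print(C,np.linalg.norm(C[0]-C[1]),np.linalg.norm(C[2]-C[1]),'mid',(C[0]+C[2])/2,np.degrees(np.arctan2(*(C[2]-C[1])[1::-1])))
E
```

```text
standoff (array([ 0.5585, -0.033 ,  0.0158]), [0.1, 0.1]) (array([ 0.5579, -0.0332,  0.0135]), [0.5, 0.9, 0.9])
axis [ 0.5545 -0.0185  0.016 ] [ 0.5632 -0.0484  0.016 ] [ 0.5588 -0.0334  0.016 ] 106.19099627913464
(array([ 0.491 , -0.0064,  0.023 ]), [0.2, 0.2]) [ 0.4918 -0.0072  0.026 ]
(array([0.6093, 0.0168, 0.0268]), [0.3, 0.3]) [0.6097 0.0169 0.026 ]
(array([ 0.627 , -0.0688,  0.0227]), [0.5, 0.5]) [ 0.6261 -0.0691  0.026 ]
(array([ 0.5064, -0.0913,  0.023 ]), [4.6, 4.6]) [ 0.5111 -0.0932  0.026 ]
c [ 0.5597 -0.0381  0.026 ] [np.float64(11.545773669635945), np.float64(11.857319842268508)] [np.float64(0.12034065076458697), np.float64(0.08750506669241702), np.float64(0.11751576019506572), np.float64(0.08815323589681151)]
[[ 0.5563 -0.2335  0.022 ]
 [ 0.522  -0.2978  0.022 ]
 [ 0.6172 -0.348   0.022 ]] 0.0728450543425745 0.10765034029044485 mid [ 0.5867 -0.2908  0.022 ] -27.834666465306583
```

To row units: 0.2 m is 4, 0.146 m is 2.92, -0.283 rad is -1.132.

>>> {"method": "jog_arm", "body": {"plan": "2.92,-0.22,4,0,0,-1.132;2.92,-0.22,4,0,0,-1.132;2.92,-0.22,4,0,0,-1.132;2.92,-0.22,4,0,0,-1.132;2.92,-0.22,4,0,0,-1.132;2.92,-0.22,4,0,0,-1.132;2.92,-0.22,4,0,0,-1.132;2.92,-0.22,4,0,0,-1.132;2.92,-0.22,4,0,0,-1.132", "jaw": 0.036}}

```text
time: 1.62
ee_pos: [0.5596, -0.0334, 0.1007]
ee_rot: [1.883, 2.514, 0.0]
wrist_force: [-0.1, -0.4, -0.3]
gripper_width: 0.0358
grasp_force: 0.0
```

```bash
python3 - <<'E'
from h import *
s=snap('wrist','wrist2.png');cv2.imwrite('pics/w2c.png',s['img'][100:400,120:520])
np.set_printoptions(precision=4,suppress=True);o=ctrl.observe();print(o['ee_pos'],cv2.Rodrigues(np.array(o['ee_rot']))[0])
E
```

```text
[ 0.5602 -0.034   0.1015] [[-0.28    0.96    0.0019]
 [ 0.96    0.28   -0.0003]
 [-0.0008  0.0017 -1.    ]]
```

View pics/w2c.png

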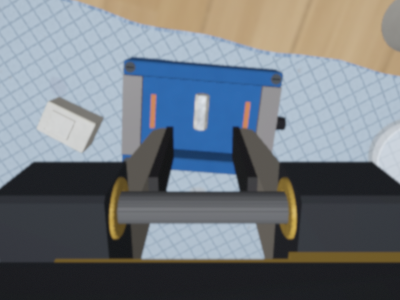

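```bash
python3 - <<'E'
from h import *
np.set_printoptions(precision=4,suppress=True)
w=load('wrist2.png');f=lambda u,v:(120+u,100+v)
print(atz(w,f(201.5,112.5),.016), tri([(w,f(201.5,112.5)),(load('wrist1.png'),(314.2,69.7))]))
print('axis', atz(w,f(202,95),.016)-atz(w,f(201,130),.016))
for q in [(124,60),(282,73)]: print(atz(w,f(*q),.026))
for q in [(141,78),(122,160),(262,85)]: print(atz(w,f(*q),.026))
E
```

```text
[ 0.5588 -0.0332  0.016 ] (array([ 0.5586, -0.033 ,  0.0169]), [0.2, 0.2])
axis [-0.0077  0.0294  0.    ]
[ 0.4894 -0.0069  0.026 ]
[0.609  0.0176 0.026 ]
[ 0.5051 -0.0168  0.026 ]
[ 0.506  -0.0886  0.026 ]
[0.5972 0.0043 0.026 ]
```

>>> {"method": "jog_arm", "body": {"plan": "0,0,0.8,0,0,0;0,0,1.2,0,0,0;0,0,1.46,0,0,0;0,0,1.46,0,0,0;0,0,1.46,0,0,0", "jaw": 0.036}}

```text
time: 2.08
ee_pos: [0.5599, -0.0348, 0.0283]
ee_rot: [1.887, 2.511, 0.001]
wrist_force: [-0.2, 0.5, -0.0]
gripper_width: 0.0359
grasp_force: 0.0
```

>>> {"method": "jog_arm", "body": {"plan": "0,0,0,0,0,0;0,0,0,0,0,0;0,0,0,0,0,0;0,0,0,0,0,0;0,0,0,0,0,0", "jaw": 0.004}}

```text
time: 2.5
ee_pos: [0.5597, -0.0341, 0.0282]
ee_rot: [1.885, 2.512, 0.001]
wrist_force: [-1.1, -0.1, 6.1]
gripper_width: 0.0104
grasp_force: 30.0
```

>>> {"method": "jog_arm", "body": {"plan": "0,0,-0.6,0,0,0;0,0,-1.4,0,0,0;0,0,-1.4,0,0,0;0,0,-1.4,0,0,0"}}

```text
time: 2.83
ee_pos: [0.5607, -0.034, 0.0995]
ee_rot: [1.883, 2.509, 0.004]
wrist_force: [-0.8, 0.1, -0.3]
gripper_width: 0.0101
grasp_force: 30.0
```

>>> {"method": "jog_arm", "body": {"plan": "0.6,0,-0.8,0,0,0;3.88,-0.42,-2.4,0,0,1.132;3.88,-0.42,-2.4,0,0,1.132;3.88,-0.42,-2.4,0,0,1.132;3.88,-0.42,-2.4,0,0,1.132;3.88,-0.42,-2.4,0,0,1.132;3.88,-0.42,-2.4,0,0,1.132;3.88,-0.42,-2.4,0,0,1.132"}}

```text
time: 3.5
ee_pos: [0.4841, 0.1474, 0.2169]
ee_rot: [2.218, 2.224, -0.0]
wrist_force: [-0.1, 0.2, -0.1]
gripper_width: 0.0104
grasp_force: 30.0
```

```bash
python3 - <<'E'
from h import *
s=snap('wrist','wrist3.png');cv2.imwrite('pics/w3c.png',cv2.resize(s['img'][0:300,120:520],None,fx=2,fy=2,interpolation=cv2.INTER_CUBIC))
E
```

```text
(no output)
```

View pics/w3c.png

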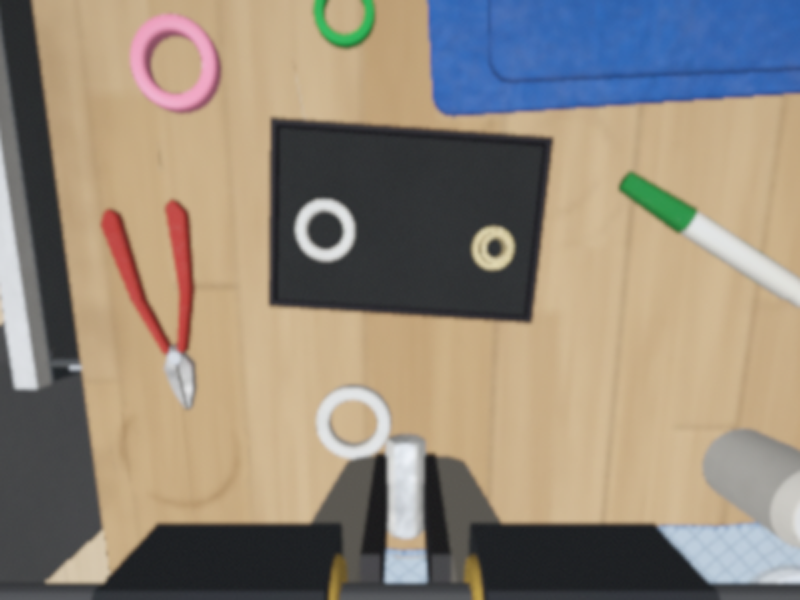

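```bash
python3 - <<'E'
from h import *
np.set_printoptions(precision=4,suppress=True)
w=load('wrist3.png');s=load('scene0.png');f=lambda u,v:(119.75+u/2,v/2-.25)
T=np.array([atz(w,f(*q),.014) for q in [(272,119),(551,138),(530,320),(271,303)]]);print(T,T.mean(0),[np.linalg.norm(T[i]-T[(i+1)%4]) for i in range(4)],np.degrees(np.arctan2(*(T[1]-T[0])[1::-1])))
print('ring',atz(w,f(325,230),.010),tri([(w,f(325,230)),(s,(309,288))]),'bush',tri([(w,f(493,248)),(s,(270,266))]))
print('tray corner',tri([(w,f(530,320)),(s,(274,251))]),tri([(w,f(271,303)),(s,(334,281))]))
o=ctrl.observe();print(o['ee_pos'])
for q in[(406,438),(405,536)]:print(atz(w,f(*q),o['ee_pos'][2]-.012))
E
```

```text
[[0.4097 0.29   0.014 ]
 [0.5647 0.2806 0.014 ]
 [0.5584 0.1796 0.014 ]
 [0.4038 0.1893 0.014 ]] [0.4842 0.2349 0.014 ] [np.float64(0.15530635139324844), np.float64(0.10120918463000708), np.float64(0.15488865008190741), np.float64(0.10084866034282158)] -3.4650094462015697
ring [0.4367 0.2312 0.01  ] (array([0.436 , 0.2308, 0.0089]), [0.8, 0.8]) bush (array([0.5348, 0.221 , 0.011 ]), [0.4, 0.4])
tray corner (array([0.5583, 0.1775, 0.0055]), [2.2, 2.2]) (array([0.4022, 0.1889, 0.0058]), [0.3, 0.3])
[0.4841 0.1464 0.2163]
[0.4839 0.1649 0.2043]
[0.4837 0.1336 0.2043]
```

To row units: 0.088 m is 1.76, 0.06 m is 1.2.

>>> {"method": "jog_arm", "body": {"plan": "1.76,0.06,0.4,0,0,0;1.76,0.06,1.2,0,0,0;1.76,0.06,2,0,0,0;1.76,0.06,2.8,0,0,0;1.76,0.06,3.4,0,0,0;1.76,0.06,3.68,0,0,0;1.76,0.06,3.74,0,0,0;1.76,0.06,3.74,0,0,0;1.76,0.06,3.74,0,0,0;1.76,0.06,3.74,0,0,0"}}

```text
time: 4.38
ee_pos: [0.4879, 0.2336, 0.03]
ee_rot: [-2.223, -2.22, 0.001]
wrist_force: [0.3, -0.5, 0.4]
gripper_width: 0.0107
grasp_force: 30.0
```

>>> {"method": "jog_arm", "body": {"plan": "0,0,0.02,0,0,0;0,0,0.02,0,0,0"}}

```text
time: 4.55
ee_pos: [0.4881, 0.2342, 0.0297]
ee_rot: [2.222, 2.221, 0.001]
wrist_force: [-0.9, 0.1, 0.0]
gripper_width: 0.0106
grasp_force: 30.0
```

>>> {"method": "jog_arm", "body": {"plan": "0,0,0,0,0,0;0,0,0,0,0,0;0,0,0,0,0,0", "jaw": 0.02}}

```text
time: 4.8
ee_pos: [0.4878, 0.2345, 0.0296]
ee_rot: [2.221, 2.221, 0.001]
wrist_force: [-0.0, -0.3, 0.3]
gripper_width: 0.0196
grasp_force: 0.0
```

>>> {"method": "jog_arm", "body": {"plan": "0,0,-0.6,0,0,0;0,0,-1.4,0,0,0;0,0,-2.2,0,0,0;-0.6,0,-3,0,0,0;-1.2,0,-3.4,0,0,0;-1.2,0,-3.4,0,0,0"}}

```text
time: 5.3
ee_pos: [0.4896, 0.1721, 0.2044]
ee_rot: [2.219, 2.218, 0.009]
wrist_force: [1.3, 0.2, -0.0]
gripper_width: 0.0202
grasp_force: 0.0
```

```bash
python3 - <<'E'
from h import *
s=snap('wrist','wrist4.png');cv2.imwrite('pics/w4c.png',s['img'][0:300,120:520])
E
```

```text
(no output)
```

View pics/w4c.png

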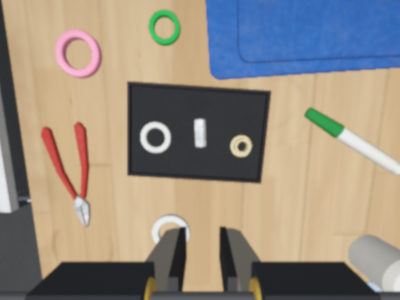

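>>> {"method": "jog_arm", "body": {"plan": "-9.2,1.96,0,0,0,-4.344;-9.2,1.96,0,0,0,-4.344;-9.2,1.96,0,0,0,-4.344;-9.2,1.96,0,0,0,-4.344;-9.2,1.96,0,0,0,-4.344;-9.2,1.96,0,0,0,-4.344;-9.2,1.96,0,0,0,-4.344;-9.2,1.96,0.6,0,0,-4.344;-9.2,1.96,0.6,0,0,-4.344;-9.2,1.96,0.6,0,0,-4.344", "jaw": 0.09}}

```text
time: 6.18
ee_pos: [0.5678, -0.2009, 0.1803]
ee_rot: [-0.743, -3.051, -0.001]
wrist_force: [0.1, -0.3, -0.5]
gripper_width: 0.0846
grasp_force: 0.0
```

```bash
python3 - <<'E'
from h import *
np.set_printoptions(precision=4,suppress=True)
o=ctrl.observe();print(o['ee_pos'],cv2.Rodrigues(np.array(o['ee_rot']))[0],o['joint_positions'])
E
```

```text
[ 0.5678 -0.2009  0.1803] [[-0.888   0.4598 -0.0012]
 [ 0.4598  0.888   0.0009]
 [ 0.0015  0.0003 -1.    ]] [-0.3429  0.3732  1.7317  0.0006  1.0381 -1.4362]
```

>>> {"method": "jog_arm", "body": {"plan": "-1.14,-1.4,0.2,0,0,0;-1.14,-1.4,0.2,0,0,0;-1.14,-1.4,0.2,0,0,0;-1.14,-1.4,0.2,0,0,0;-1.14,-1.4,0.2,0,0,0"}}

```text
time: 6.6
ee_pos: [0.5851, -0.2875, 0.1704]
ee_rot: [-0.755, -3.047, -0.002]
wrist_force: [0.4, 0.6, 0.4]
gripper_width: 0.0897
grasp_force: 0.0
```

```bash
python3 - <<'E'
from h import *
np.set_printoptions(precision=4,suppress=True)
s=snap('wrist','wrist5.png');cv2.imwrite('pics/w5c.png',cv2.resize(s['img'][50:350,120:520],None,fx=2,fy=2,interpolation=cv2.INTER_CUBIC))
o=ctrl.observe();print(o['ee_pos'],cv2.Rodrigues(np.array(o['ee_rot']))[0])
E
```

```text
[ 0.5852 -0.2868  0.1709] [[-0.8849  0.4658 -0.0017]
 [ 0.4658  0.8849  0.0015]
 [ 0.0022  0.0006 -1.    ]]
```

View pics/w5c.png

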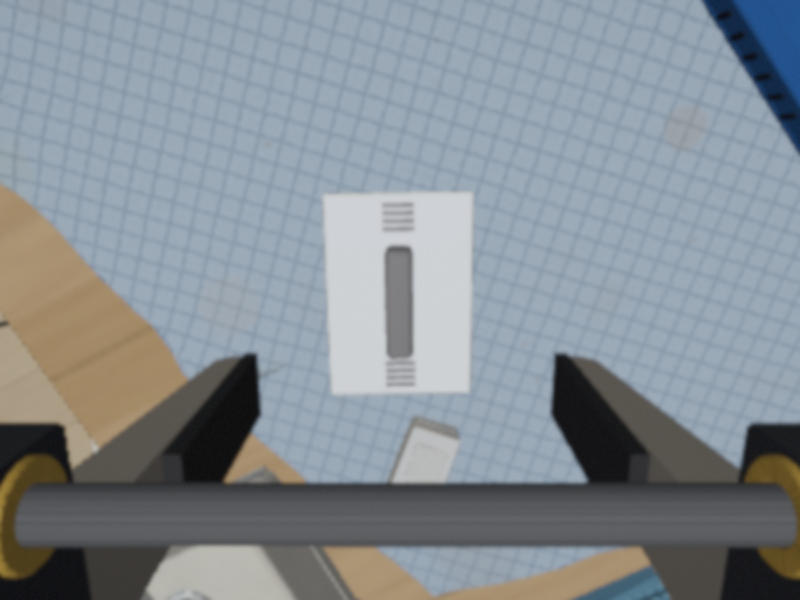

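```bash
python3 - <<'E'
from h import *
np.set_printoptions(precision=4,suppress=True)
w=load('wrist5.png');w1=load('wrist1.png');f=lambda u,v:(119.75+u/2,49.75+v/2);g=lambda u,v:(139.75+u/2,19.75+v/2)
P=[(324,194),(473,192),(470,393),(331,395)]
T=np.array([atz(w,f(*q),.022) for q in P]);print(T,T.mean(0),[np.linalg.norm(T[i]-T[(i+1)%4]) for i in range(4)])
ang=lambda v:np.degrees(np.arctan2(v[1],v[0]))
print('yaw x',ang(T[2]-T[1]),ang(T[3]-T[0]),'y',ang(T[1]-T[0]),ang(T[2]-T[3]))
print('bar',atz(w,f(399,302),.041),tri([(w,f(399,302)),(w1,g(388,460))]))
for i,q in zip((0,3),[(305,463),(425,521)]):print('corner',tri([(w,f(*P[i])),(w1,g(*q))]))
print(tri([(w,f(*P[0])),(w1,g(348,384))]),tri([(w,f(*P[0])),(w1,g(305,463))]))
e=[atz(w,f(399,247),.041),atz(w,f(400,357),.041)];print(e,ang(e[1]-e[0]))
o=ctrl.observe();print(o['ee_pos'])
E
```

```text
[[ 0.5218 -0.299   0.022 ]
 [ 0.5559 -0.2325  0.022 ]
 [ 0.6519 -0.2817  0.022 ]
 [ 0.6174 -0.3493  0.022 ]] [ 0.5867 -0.2906  0.022 ] [np.float64(0.07477009049282914), np.float64(0.1079234278799737), np.float64(0.0758656987458315), np.float64(0.10804994681630056)]
yaw x -27.15320103753188 -27.73408115657272 y 62.89067369986533 62.98139696377197
bar [ 0.5846 -0.2896  0.041 ] (array([ 0.5865, -0.2907,  0.0325]), [0.1, 0.1])
corner (array([ 0.5217, -0.2996,  0.0179]), [0.1, 0.1])
corner (array([ 0.6178, -0.3498,  0.0195]), [0.4, 0.4])
(array([ 0.5286, -0.3734, -0.475 ]), [12.3, 12.3]) (array([ 0.5217, -0.2996,  0.0179]), [0.1, 0.1])
[array([ 0.5606, -0.2769,  0.041 ]), array([ 0.61  , -0.3026,  0.041 ])] -27.49291146521792
[ 0.5852 -0.2868  0.1709]
```

To row units: -0.0025 m is -0.05, -0.0024 m is -0.048, -0.008 rad is -0.032.

>>> {"method": "jog_arm", "body": {"plan": "-0.048,-0.05,0.8,0,0,-0.032;-0.048,-0.05,1.6,0,0,-0.032;-0.048,-0.05,2.2,0,0,-0.032;-0.048,-0.05,2.53,0,0,-0.032;-0.048,-0.05,2.53,0,0,-0.032;-0.048,-0.05,2.53,0,0,-0.032", "jaw": 0.05}}

```text
time: 7.15
ee_pos: [0.5863, -0.2895, 0.0448]
ee_rot: [-0.739, -3.052, -0.001]
wrist_force: [1.0, -0.4, 0.6]
gripper_width: 0.052
grasp_force: 0.0
```

>>> {"method": "jog_arm", "body": {"plan": "0,0,0,0,0,0;0,0,0,0,0,0;0,0,0,0,0,0;0,0,0,0,0,0;0,0,0,0,0,0;0,0,0,0,0,0", "jaw": 0.006}}

```text
time: 7.65
ee_pos: [0.5867, -0.292, 0.0457]
ee_rot: [0.742, 3.052, -0.0]
wrist_force: [0.1, 0.9, 2.5]
gripper_width: 0.0136
grasp_force: 30.0
```

>>> {"method": "jog_arm", "body": {"plan": "0,0,-0.4,0,0,0;0,0,-1.2,0,0,0;0,0,-1.6,0,0,0;0,0,-1.6,0,0,0;0,0,-1.6,0,0,0"}}

```text
time: 8.07
ee_pos: [0.5871, -0.2923, 0.1264]
ee_rot: [0.742, 3.051, -0.001]
wrist_force: [0.1, 0.5, -0.7]
gripper_width: 0.0138
grasp_force: 30.0
```

```bash
python3 - <<'E'
from h import *
np.set_printoptions(precision=4,suppress=True)
o=ctrl.observe();print(o['ee_pos'],cv2.Rodrigues(np.array(o['ee_rot']))[0])
E
```

```text
[ 0.5871 -0.2923  0.1264] [[-0.8884  0.4591  0.002 ]
 [ 0.4591  0.8884 -0.001 ]
 [-0.0022  0.     -1.    ]]
```

To row units: -0.07 m is -1.4, -0.04 m is -0.8.

>>> {"method": "jog_arm", "body": {"plan": "0,0,-0.8,0,0,0;0.22,4.26,-1.4,0,0,0;0.22,4.26,-1.4,0,0,0;0.22,4.26,-1.4,0,0,0;0.22,4.26,-1.4,0,0,0;0.22,4.26,-1.4,0,0,0;0.22,4.26,-1.4,0,0,0;0.22,4.26,-1.4,0,0,0;0.22,4.26,-1.4,0,0,0"}}

```text
time: 8.82
ee_pos: [0.6735, -0.0975, 0.1934]
ee_rot: [-0.739, -3.05, 0.001]
wrist_force: [0.1, -1.6, -1.0]
gripper_width: 0.0132
grasp_force: 30.0
```

```bash
python3 - <<'E'
from h import *
np.set_printoptions(precision=4,suppress=True)
s=snap('wrist','wrist6.png')
P=np.array(s['pose']);K=np.array(s['K'])
def pr(p):
    c=P[:3,:3].T@(np.array(p)-P[:3,3]);return K[0,0]*c[0]/-c[2]+K[0,2],K[1,1]*-c[1]/-c[2]+K[1,2]
u,v=map(int,pr([.558,-.037,.026]));print(u,v)
x0,y0=max(u-110,0),max(v-82,0)
c=s['img'][y0:y0+165,x0:x0+220];print(x0,y0,c.shape)
cv2.imwrite('pics/w6c.png',cv2.resize(c,None,fx=3.6,fy=3.6,interpolation=cv2.INTER_CUBIC))
o=ctrl.observe();print(o['ee_pos'],o['gripper_width'])
E
```

```text
322 64
212 0 (165, 220, 3)
[ 0.6733 -0.0985  0.1937] 0.013608206650184257
```

View pics/w6c.png

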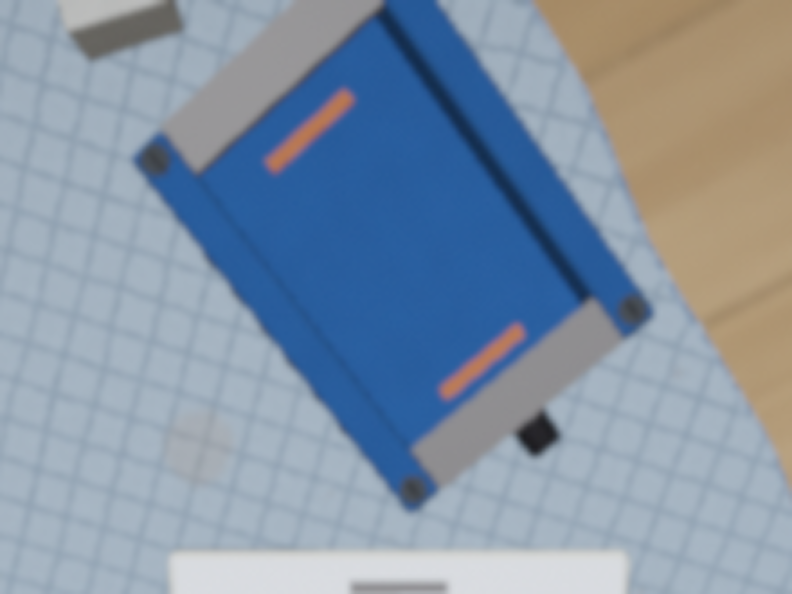

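```bash
python3 - <<'E'
from h import *
np.set_printoptions(precision=4,suppress=True)
w=load('wrist6.png');f=lambda u,v:(211.5+(u+.5)/3.6,-.5+(v+.5)/3.6)
T=np.array([atz(w,f(*q),.026) for q in [(201,173),(381,12),(588,297),(411,449)]]);print(T,T.mean(0),[np.linalg.norm(T[i]-T[(i+1)%4]) for i in range(4)])
ang=lambda v:np.degrees(np.arctan2(v[1],v[0]))
print(ang(T[2]-T[1]),ang(T[3]-T[0]),ang(T[1]-T[0]),ang(T[2]-T[3]))
S=np.array([atz(w,f(*q),.026) for q in [(155,160),(413,490),(632,309)]]);print('screws',S,(S[0]+S[2])/2,np.linalg.norm(S[0]-S[1]),np.linalg.norm(S[2]-S[1]),ang(S[1]-S[0]),ang(S[2]-S[1]))
O=np.array([atz(w,f(*q),.026) for q in [(134,158),(413,512),(653,312)]]);print('outer',O,(O[0]+O[2])/2,np.linalg.norm(O[0]-O[1]),np.linalg.norm(O[2]-O[1]))
print('cover edge',[atz(w,f(*q),.193-.023) for q in [(170,551),(628,551)]],'bar end',atz(w,f(399,582),.19))
w1=load('wrist1.png');g=lambda u,v:(139.75+u/2,19.75+v/2)
for a,b in [((155,160),(281,183)),((632,309),(421,21)),((413,490),(441,148))]: print('tri screw',tri([(w,f(*a)),(w1,g(*b))]))
o=ctrl.observe();print(o['ee_pos'],cv2.Rodrigues(np.array(o['ee_rot']))[0])
E
```

```text
[[ 0.5192 -0.0784  0.026 ]
 [ 0.5072 -0.0164  0.026 ]
 [ 0.5969  0.0027  0.026 ]
 [ 0.6109 -0.0605  0.026 ]] [ 0.5586 -0.0381  0.026 ] [np.float64(0.0631338820927621), np.float64(0.09168229759497261), np.float64(0.06478316403685734), np.float64(0.0934478531225321)]
12.024180504679752 11.007331024507227 100.9343792191411 102.51067796638038
screws [[ 0.5106 -0.088   0.026 ]
 [ 0.6216 -0.0653  0.026 ]
 [ 0.6055  0.0124  0.026 ]] [ 0.5581 -0.0378  0.026 ] 0.1132588746802935 0.07940290257305127 11.528315883035033 101.69658432335169
outer [[ 0.5076 -0.0928  0.026 ]
 [ 0.6272 -0.0682  0.026 ]
 [ 0.6089  0.0174  0.026 ]] [ 0.5583 -0.0377  0.026 ] 0.12219120989874585 0.08752699563119122
cover edge [array([ 0.6083, -0.1052,  0.17  ]), array([ 0.6427, -0.0386,  0.17  ])] bar end [ 0.6281 -0.0732  0.19  ]
tri screw (array([ 0.5115, -0.0879,  0.0286]), [0.2, 0.2])
tri screw (array([0.6056, 0.0115, 0.0302]), [0.1, 0.1])
tri screw (array([ 0.6215, -0.0652,  0.0249]), [0.2, 0.2])
[ 0.6733 -0.0985  0.1937] [[-0.8885  0.459  -0.0029]
 [ 0.459   0.8885 -0.0002]
 [ 0.0025 -0.0015 -1.    ]]
```

>>> {"method": "jog_arm", "body": {"plan": "2.6,0,0,0,0,-2.716;2.6,0,0,0,0,-2.716;2.6,0,0.4,0,0,-2.716;2.6,0,1,0,0,-2.716;2.6,0,1.6,0,0,-2.716;2.6,0,2.17,0,0,-2.716;2.6,0,2.17,0,0,-2.716;2.6,0,2.17,0,0,-2.716"}}

```text
time: 9.53
ee_pos: [0.5574, -0.0393, 0.0858]
ee_rot: [0.31, -3.122, -0.001]
wrist_force: [0.2, -0.6, -0.7]
gripper_width: 0.0136
grasp_force: 30.0
```

```bash
python3 - <<'E'
from h import *
np.set_printoptions(precision=4,suppress=True)
for i in range(4):
    o=ctrl.observe();snap('scene' if i%2 else 'side','h%d.png'%i);print(o['ee_pos'],o['wrist_force'],o['ft_torque'])
print(cv2.Rodrigues(np.array(o['ee_rot']))[0],o['gripper_width'])
E
```

```text
[ 0.5574 -0.0393  0.0858] [ 0.2125 -0.5551 -0.7061] [ 0.0751 -0.085  -0.0087]
[ 0.5589 -0.0391  0.0872] [ 0.758   0.2197 -1.2456] [ 0.0708 -0.0576  0.0381]
[ 0.5598 -0.039   0.0881] [-0.2487 -0.2056 -0.0179] [ 0.1079 -0.0709  0.0512]
[ 0.5602 -0.0388  0.0885] [ 0.094  -0.6858 -0.8601] [ 0.0966 -0.0572  0.0354]
[[-0.9802 -0.1981  0.0023]
 [-0.1981  0.9802 -0.0003]
 [-0.0022 -0.0007 -1.    ]] 0.01375793759039639
```

To row units: 0.02 m is 0.4, 0.018 m is 0.36.

>>> {"method": "jog_arm", "body": {"plan": "0.03,0,0.12,0,0,0;0.03,0,0.24,0,0,0;0.03,0,0.36,0,0,0;0.03,0,0.4,0,0,0;0.03,0,0.4,0,0,0;0.03,0,0.4,0,0,0"}}

```text
time: 10.23
ee_pos: [0.5575, -0.0382, 0.0666]
ee_rot: [0.317, -3.125, -0.0]
wrist_force: [-0.3, 0.5, -1.1]
gripper_width: 0.0138
grasp_force: 30.0
```

>>> {"method": "jog_arm", "body": {"plan": "0,0,0.04,0,0,0;0,0,0.08,0,0,0;0,0,0.08,0,0,0;0,0,0.08,0,0,0"}}

```text
time: 10.57
ee_pos: [0.5577, -0.0383, 0.063]
ee_rot: [-0.317, 3.125, -0.0]
wrist_force: [-0.1, -0.4, -1.1]
gripper_width: 0.0138
grasp_force: 30.0
```

To row units: 0.005 m is 0.1, 0.004 m is 0.08.

>>> {"method": "jog_arm", "body": {"plan": "0,0,0.04,0,0,0;0,0,0.08,0,0,0;0,0,0.1,0,0,0;0,0,0.1,0,0,0"}}

```text
time: 10.9
ee_pos: [0.5575, -0.0383, 0.0576]
ee_rot: [0.317, -3.125, 0.0]
wrist_force: [1.1, 0.2, -0.6]
gripper_width: 0.0139
grasp_force: 30.0
```

>>> {"method": "jog_arm", "body": {"plan": "0,0,0.04,0,0,0;0,0,0.06,0,0,0;0,0,0.06,0,0,0;0,0,0.06,0,0,0"}}

```text
time: 11.23
ee_pos: [0.5572, -0.0382, 0.0546]
ee_rot: [0.317, -3.125, -0.0]
wrist_force: [-0.3, -0.1, -1.3]
gripper_width: 0.0139
grasp_force: 30.0
```

>>> {"method": "jog_arm", "body": {"plan": "0,0,0.02,0,0,0;0,0,0.04,0,0,0;0,0,0.04,0,0,0;0,0,0.04,0,0,0"}}

```text
time: 11.57
ee_pos: [0.5575, -0.0382, 0.0537]
ee_rot: [0.317, -3.125, -0.0]
wrist_force: [-3.8, -0.3, 10.7]
gripper_width: 0.0134
grasp_force: 30.0
```

```bash
python3 - <<'E'
from h import *
a=[]
for n in('scene','side','wrist'):
    s=snap(n,'p_'+n+'.png');P=np.array(s['pose']);K=np.array(s['K'])
    c=P[:3,:3].T@(np.array([.558,-.038,.03])-P[:3,3]);u=int(K[0,0]*c[0]/-c[2]+K[0,2]);v=int(K[1,2]+K[1,1]*c[1]/c[2])
    m=(90,56) if n=='wrist' else (45,37)
    p=cv2.copyMakeBorder(s['img'],200,200,200,200,0)[v+200-m[1]:v+200+m[1],u+200-m[0]:u+200+m[0]]
    a.append(cv2.resize(p,(390,int(390*m[1]/m[0])),interpolation=cv2.INTER_CUBIC)[:298] if 1 else 0); print(n,u,v)
h=min(x.shape[0] for x in a);im=np.vstack([np.hstack([a[0][:h],a[1][:h]]),np.hstack([a[2][:h],a[2][:h]*0])])
cv2.imwrite('pics/mont.png',im);print(im.shape)
o=ctrl.observe();print(o['ee_pos'],o['wrist_force'],o['gripper_width'])
E
```

```text
scene 321 191
side 331 213
wrist 320 239
(484, 780, 3)
[ 0.55744625 -0.03822981  0.0537024 ] [-4.46746111  0.39940338 10.4210033 ] 0.01343832322377167
```

>>> {"method": "jog_arm", "body": {"plan": "0,0,0.02,0,0,0;0,0,0.02,0,0,0;0,0,0.02,0,0,0"}}

```text
time: 11.97
ee_pos: [0.5575, -0.0382, 0.0537]
ee_rot: [0.317, -3.125, -0.0]
wrist_force: [-7.4, 2.0, 22.9]
gripper_width: 0.0136
grasp_force: 30.0
```

>>> {"method": "jog_arm", "body": {"plan": "0,0,0.02,0,0,0;0,0,0.02,0,0,0;0,0,0.02,0,0,0"}}

```text
time: 12.22
ee_pos: [0.5576, -0.0382, 0.0535]
ee_rot: [-0.317, 3.125, 0.0]
wrist_force: [-10.5, 0.3, 32.9]
gripper_width: 0.0136
grasp_force: 30.0
```

To row units: -0.003 m is -0.06.

>>> {"method": "jog_arm", "body": {"plan": "0,0,-0.06,0,0,0;0,0,-0.06,0,0,0;0,0,-0.06,0,0,0"}}

```text
time: 12.47
ee_pos: [0.5576, -0.0383, 0.0538]
ee_rot: [-0.317, 3.125, -0.0]
wrist_force: [-0.2, -0.3, -2.1]
gripper_width: 0.0138
grasp_force: 30.0
```

>>> {"method": "jog_arm", "body": {"plan": "0,0,-0.016,0,0,0;0,0,-0.016,0,0,0;0,0,-0.016,0,0,0"}}

```text
time: 12.72
ee_pos: [0.5576, -0.0383, 0.0545]
ee_rot: [0.317, -3.125, -0.0]
wrist_force: [0.1, -0.4, -0.8]
gripper_width: 0.0136
grasp_force: 30.0
```

View pics/mont.png

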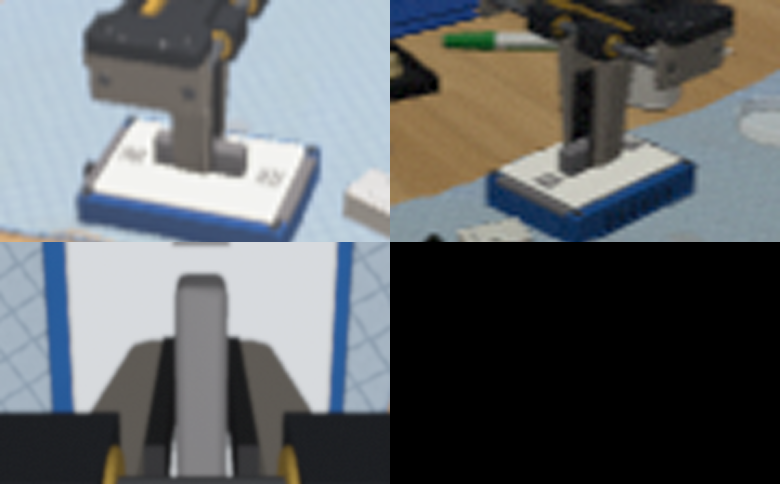

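Careful with the scale: shifts go in units of 50 mm and turns go in units of 0.25 rad. That gives: -0.0012 m is -0.024.

>>> {"method": "jog_arm", "body": {"plan": "0,0,-0.024,0,0,0;0,0,-0.024,0,0,0;0,0,-0.024,0,0,0"}}

```text
time: 12.97
ee_pos: [0.5573, -0.0382, 0.0551]
ee_rot: [0.317, -3.125, -0.0]
wrist_force: [2.9, -0.1, -15.1]
gripper_width: 0.0137
grasp_force: 30.0
```

```bash
python3 - <<'E'
from workcell import ctrl
o=ctrl.observe();print(o['wrist_force'],o['ft_torque'],o['ee_rot'])
E
```

```text
[  2.9457109   -0.09980931 -15.13901338] [ 0.08002455 -0.64789298 -0.00657397] [ 3.17032923e-01 -3.12478351e+00 -1.94357034e-04]
```

>>> {"method": "jog_arm", "body": {"plan": "0,0,0.04,0,0,0;0,0,0.07,0,0,0;0,0,0.09,0,0,0;0,0,0.09,0,0,0"}}

```text
time: 13.3
ee_pos: [0.5577, -0.0383, 0.0536]
ee_rot: [0.317, -3.126, -0.0]
wrist_force: [-6.6, 0.6, 20.2]
gripper_width: 0.0139
grasp_force: 30.0
```

```bash
python3 - <<'E'
from workcell import ctrl
o=ctrl.observe();print(o['wrist_force'],o['ft_torque'])
E
```

```text
[-6.62030453  0.57852067 20.21618045] [ 0.19183188  1.27113148 -0.03487445]
```

To row units: 0.0005 m is 0.01, 0.015 rad is 0.06.

```bash
cat > o.py <<'E'
from workcell import ctrl
o=ctrl.observe();print('FT',o['wrist_force'].round(1),o['ft_torque'].round(2))
E
```

>>> {"method": "jog_arm", "body": {"plan": "0,0,0,0,0.04,0;0,0,0.01,0,0.06,0;0,0,0.01,0,0.06,0", "lines": "2,4"}}

```text
ee_pos: [0.5579, -0.0382, 0.0534]
ee_rot: [0.316, -3.111, 0.002]
wrist_force: [-8.6, 0.7, 23.8]
```

```bash
python3 o.py
```

```text
FT [-8.6  0.7 23.8] [ 0.26  1.35 -0.02]
```

>>> {"method": "jog_arm", "body": {"plan": "0,0,0,0,-0.06,0;0,0,0,0,-0.12,0;0,0,0,0,-0.12,0", "lines": "2,4"}}

```text
ee_pos: [0.5578, -0.0382, 0.0533]
ee_rot: [-0.315, 3.109, 0.002]
wrist_force: [-6.6, 0.7, 20.3]
```

```bash
python3 o.py
```

```text
FT [-6.6  0.7 20.3] [0.26 1.3  0.03]
```

>>> {"method": "jog_arm", "body": {"plan": "0,0,-0.02,0,0.06,0;0,0,-0.05,0,0.06,0;0,0,-0.06,0,0.06,0;0,0,-0.06,0,0.06,0", "lines": "2,4"}}

```text
ee_pos: [0.5578, -0.0383, 0.0541]
ee_rot: [-0.317, 3.125, -0.0]
wrist_force: [0.8, -0.1, -1.7]
```

```bash
python3 o.py
```

```text
FT [ 0.8 -0.1 -1.7] [ 0.16 -0.04 -0.03]
```

>>> {"method": "jog_arm", "body": {"plan": "0,0,0,0,0,0;0,0,0,0,0,0;0,0,0,0,0,0;0,0,0,0,0,0", "jaw": 0.04}}

```text
time: 14.47
ee_pos: [0.5575, -0.0383, 0.0539]
ee_rot: [0.317, -3.125, -0.0]
wrist_force: [0.9, 0.0, 0.7]
gripper_width: 0.0383
grasp_force: 0.0
```

>>> {"method": "jog_arm", "body": {"plan": "0,0,-0.4,0,0,0;0,0,-1,0,0,0;0,0,-1.8,0,0,0;0,0,-2.6,0,0,0;0,0,-2.6,0,0,0;0,0,-2.6,0,0,0"}}

```text
time: 14.97
ee_pos: [0.5592, -0.0384, 0.1864]
ee_rot: [-0.317, 3.121, -0.001]
wrist_force: [0.0, -0.0, -1.2]
gripper_width: 0.0398
grasp_force: 0.0
```

```bash
python3 - <<'E'
from h import *
np.set_printoptions(precision=4,suppress=True)
s=snap('wrist','fin.png');im=s['img'].astype(int)
m=((im.min(2)>165)&(im.max(2)-im.min(2)<25)).astype(np.uint8)
n,l,st,c=cv2.connectedComponentsWithStats(m)
for i in range(1,n):
    if st[i,4]>1500:
        cs,_=cv2.findContours((l==i).astype(np.uint8),0,2);r=cv2.boxPoints(cv2.minAreaRect(cs[0]))
        T=np.array([atz(s,q,.030) for q in r]);print(st[i],T.mean(0),[np.linalg.norm(T[k]-T[k-1]) for k in range(4)],np.degrees(np.arctan2(*(T[1]-T[0])[1::-1])))
E
```

```text
[ 287  139   74  100 6341] [ 0.5568 -0.0368  0.03  ] [np.float64(0.08130637418751337), np.float64(0.10800757580998568), np.float64(0.07467208330000773), np.float64(0.10800212703249899)] -170.15615432777034
```

```bash
python3 -c "
from workcell import ctrl
print(ctrl.hand_in())"
```

```text
the job is handed in; nothing more can be done
None
```

I put the standoff in the tray with the other two parts and pressed the cover home, then handed in at about 15 s. Both tabs appear caught, as the cover resisted a 15 N upward pull, though I did not check each tab separately.

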